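Ride along over a coasting record-player platter

TASK

We are checking the platter bearing of this record player: gently push the bare platter round, either way (its openings take a fingertip; leave the orange disc itself untouched), let go when it turns freely at about a quarter turn a second, certainly not at more than a third of a turn a second, and catch up with the orange disc straight away. Ride along with the fingertips a few centimetres above the disc, centred over it to within two centimetres, without touching the platter again, until it has run down to rest by itself. Finish hovering over the disc, hands off, and leave the loose things around it where they are.

Things in the scene. Friction and masses are not known exactly. Their poses are not given: they have to be found in the camera images.
- player: record player, fixed to the bench for now: dark wooden plinth 360 (x) x 430 (y) mm, its top face 85 mm above the bench; origin under the plinth's centre on the bench, z up. The platter's axis stands at x 0, y +20 mm in its frame. A tonearm lies on its rest along the plinth's -y edge (y about -182 mm), up to 47 mm above the plinth's top, with two low knobs at the front corners
- platter: bare aluminium platter, 290 mm across. Origin on its vertical axis, level with the plinth's top; z up; x points to the orange disc, so its yaw is the turning angle (any start angle, no stops). Flat top face 26 mm above the origin: outer ring from 120 to 145 mm off the axis, hub out to 45 mm, between them two webs 14 mm thick and 120 degrees wide, on the +x and -x sides
- disc_top (a point): middle of the top face of the orange balance disc (40 mm across, 5 mm thick, stuck flat on the platter's top face), 116 mm above the bench; it travels with the platter on a circle of 95 mm radius; z up
- hub (a point): centre of the platter's top face, on the turning axis, 111 mm above the bench; a steel spindle 7 mm thick stands 12 mm high on it. The bearing is nearly free: nominal platter mass 1.0 kg, inertia 0.012 kg m2 (true value up to 30 % off), drag about 0.0005 N m constant plus 0.00094 N m per rad/s, so from 1.5 rad/s (a quarter turn a second) it runs down to rest in some 13 to 23 s
- opening_a (a point): middle of one of the two openings through the platter, on its +y side, 83 mm from the axis, at the level of the top face. Each opening is about 60 degrees wide (some 80 mm along the arc there) and reaches from 45 to 120 mm from the axis, with straight radial edges to push on; the plinth lies 26 mm below the top face
- opening_b (a point): the same for the other opening, on the platter's -y side
- puck: loose brass single-record puck, 44 mm across, 26 mm high, on the plinth's far left corner; origin in its underside; leave alone
- driver: loose yellow screwdriver, 200 mm, on the bench to the right of the player; leave alone
- tin: loose round aluminium screw tin, 84 mm across, 30 mm high, on the bench to the left of the player; leave alone
- meter: loose yellow multimeter, 150 x 80 x 36 mm, on the bench to the left; leave alone

How it is judged:
By the outcome, as a careful person would: the job done as asked, in the order asked, and still so for the second after the job is handed in, with the robot touching nothing.
It also fails if it takes over 72 s, if anything falls off the work surface, if the arm or the gripper's body presses on something with over 40 N, if the wrist force passes 120 N, or if a joint passes its speed limit or range.

ROBOT

A 6-joint arm with a two-finger parallel gripper is mounted at the origin on the work surface. World frame = base frame: x ahead of the robot, y to its left, z up, the work surface at z = 0. Lengths are in m, angles in rad, forces in N, time in s.
With the tool pointing down it reaches from about 0.35 to 0.975 m from the base axis. Payload 17.4 kg.
Tool frame: the origin (TCP) lies between the finger pads, 19 mm behind the fingertips; this is the grasp point; z points along the fingers, y is the line along which they close (so a half turn about z gives the same grasp; the last joint's range is limited). The gripper opens to 85 mm and grips with 20 to 120 N. Pads are 22 mm wide; open, the fingers measure 114 mm over their backs; the gripper's body (76 mm by 85 mm) begins 54 mm behind the grasp point. The pads swing forward as they close: fully open they stand 13 mm farther back than shut.
Start: joints at [-1.265, 0.116, 1.442, -0, 1.584, -0.038], TCP at [0.228, -0.636, 0.25] pointing down, gripper open.
Joint ranges: [-2.83, 2.83], [-0.83, 2.19], [0.07, 2.5], [-1.14, 4.28], [0.01, 3], [-2.97, 2.97]. Speed limits (rad/s): [1.89, 1.89, 2.22, 3.14, 3.14, 3.14].

INTERFACE

Orientations are given as a unit quaternion [x, y, z, w].
In Python, from workcell import robot gives the robot as it stands.
- The arm moves only by the shell command python3 -m jog 'ROWS' [FORCE]. ROWS is JSON, a list of rows, each a list of 7 numbers: the opening, from -1 (shut) to 1 (fully open), then the shift along the tool's x, y, z as a fraction of full scale, then the turn, a rotation vector about the tool's x, y, z as a fraction of full scale. In form: [[jaw, tx, ty, tz, rx, ry, rz], ...]. A call has 1 to 5 rows; each row shifts and turns the commanded pose from where the row before left it, along the tool's axes as they then stand; what a row does not reach is not made up. Full scale, the value 1, is 0.25 m for a shift and 180 degrees for a turn. A row lasts 1/8 s, in which the tool goes at most 62.5 mm and 10.7 degrees, less where a joint would pass 70% of its speed; a pose out of reach is approached as far as the arm can. A call with a number of a shift or a turn outside -1 to 1 is refused whole. A call with a gripper value outside its range is refused whole. The fingers move at their own pace and stop on an object; FORCE is the grip in N (left out, the last holds). Time passes only in rows, so rows that do not move let the fingers close. It gives the time, the measured TCP pose, the force, the opening and the grip force at its end, in the units of the state.
- robot.get_state(): the state, without advancing time (a new reading comes with each control period).
- robot.capture(name): name is "side" or "top"; returns a dict with "img" (400x640x3 uint8, red, green, blue), "intrinsics" (3x3 intrinsics, pixels), "R" (3x3) and "t" (3): a world point X has camera coordinates R X + t. Camera axes: x right, y down, z forward; pixel columns grow to the right and rows downward; lengths in m; the calibration is good to about 2 mm. A picture is of the moment at which its call begins. There is no depth.
- robot.close_job(): hands the job in; it is judged then, once.
The state is a dict: "clock": time; "joint_positions": joint angles; "dq": joint speeds; "effort": joint torques, N m; "tool_pos": TCP position; "tcp_rot": TCP orientation; "force": force on the tool from outside, world axes, zero at the start; "ft_torque": the same for the moment, N m; "width": finger opening in m; "grasp_force": force on a finger pad.
Only numpy, scipy, OpenCV 4.12 (cv2) and the standard library are available. Lean on these libraries where they do the work, as an engineer would, in place of code of your own. Each camera call takes 0.05 s, during which the arm holds its last target. There are 200 camera calls.

## Working session

There is one attempt and no reset: what is moved stays moved. The work goes in short steps, Python scripts to look and compute and a shell command to move; the robot and the scene stay as the last step left them, time stands still between calls to the robot, and variables do not carry over. Pictures are saved under pics/ and viewed, at most 10 in all, crops included, and the job is handed in when it is done.

```bash
ls; mkdir -p pics
python3 - <<'E'
from workcell import robot
import cv2
print(robot.get_state())
for n in("top","side"):
    c=robot.capture(n); cv2.imwrite(f"pics/{n}0.png",c["img"][:,:,::-1]); print(n,c["intrinsics"],c["R"],c["t"])
E
```

```text
pics
{'clock': 0.0, 'joint_positions': array([-1.26480812e+00,  1.16493651e-01,  1.44225197e+00,  1.20122813e-05,
        1.58400020e+00, -3.77944888e-02]), 'dq': array([ 0.00103943, -0.00018321,  0.00019925,  0.00048405, -0.00075837,
       -0.00148705]), 'effort': array([-7.37751379e-04, -7.31989789e+01, -6.32500291e+01, -6.76461536e-05,
        6.19005907e-03,  3.60839670e-05]), 'tool_pos': array([ 0.22745821, -0.63534801,  0.24926524]), 'tcp_rot': array([ 9.85262845e-01,  1.71046175e-01, -7.11348151e-05, -5.72210425e-04]), 'force': array([-0.23809655, -0.24345532,  0.00960822]), 'ft_torque': array([ 0.00310384,  0.02394466, -0.00852041]), 'grasp_force': 0.0, 'width': 0.0854067115983862}
top [[483.90548596   0.         324.08457509]
 [  0.         483.90548596 204.10690788]
 [  0.           0.           1.        ]] [[ 0.02805411 -0.999509    0.01395472]
 [-0.99317627 -0.02945183 -0.11284276]
 [ 0.11319835 -0.01069379 -0.99351486]] [-0.02657341  0.57933103  1.61702582]
side [[367.58394814   0.         318.57159662]
 [  0.         367.58394814 202.86410781]
 [  0.           0.           1.        ]] [[-0.99921935 -0.03540432 -0.01752786]
 [-0.00511202  0.55582602 -0.83128293]
 [ 0.03917345 -0.83054438 -0.5555731 ]] [0.58809445 0.10032752 1.00651215]
```

View pics/top0.png

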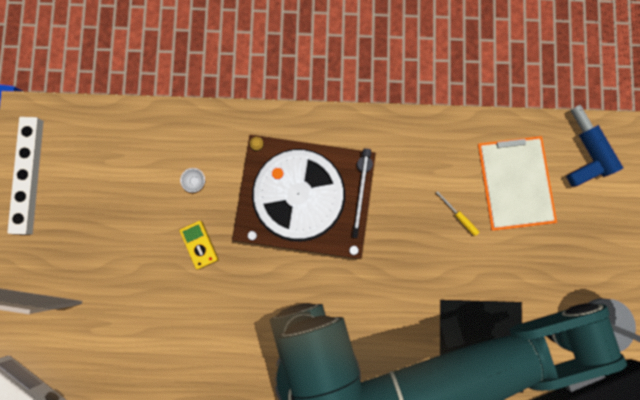

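View pics/side0.png

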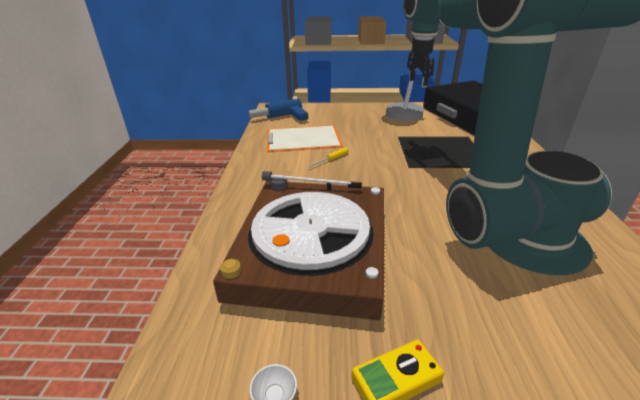

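The top view shows the platter centred near (298,195), the orange disc at (278,174), and openings at about (318,174) and (278,215). The side view shows the disc at (281,240), with nothing else close to the platter.

```bash
cat > h.py <<'E'
import numpy as np, cv2
from workcell import robot
from scipy.spatial.transform import Rotation as Ro
def ray(c,uv,z):
    d=c["R"].T@np.linalg.inv(c["intrinsics"])@np.array([uv[0],uv[1],1.]); o=-c["R"].T@c["t"]
    return o+d*(z-o[2])/d[2]
def proj(c,X):
    p=c["intrinsics"]@(c["R"]@np.asarray(X)+c["t"]); return p[:2]/p[2]
def orange(c,near=None):
    h=cv2.cvtColor(c["img"],cv2.COLOR_RGB2HSV); m=cv2.inRange(h,(5,200,150),(14,255,255))
    n,l,s,ce=cv2.connectedComponentsWithStats(m)
    return [(s[i,4],s[i,:4],ce[i]) for i in range(1,n) if s[i,4]>15]
def state():
    s=robot.get_state(); R=Ro.from_quat(s["tcp_rot"]).as_matrix(); return s,R
E
python3 - <<'E'
from h import *
np.set_printoptions(precision=4,suppress=True)
for n in("top","side"):
    c=robot.capture(n)
    for a,b,ce in orange(c): print(n,a,ce,ray(c,ce,.116))
    h=cv2.cvtColor(c["img"],cv2.COLOR_RGB2HSV); m=cv2.inRange(h,(0,0,170),(180,40,255))
    cs,_=cv2.findContours(m,cv2.RETR_EXTERNAL,cv2.CHAIN_APPROX_NONE)
    for k in cs:
        if cv2.contourArea(k)>1500:
            P=np.array([ray(c,p[0],.111)[:2] for p in cv2.convexHull(k)]).astype(np.float32)
            print(n,cv2.contourArea(k),cv2.minEnclosingCircle(P),cv2.fitEllipse(P))
E
```

```text
top 248 [499.1935 199.0081] [ 0.604  -0.5787  0.116 ]
top 67 [277.0896 173.0896] [0.6675 0.1469 0.116 ]
top 5963.0 ((0.6035924553871155, 0.07641904801130295), 0.14434398710727692) ((0.6032337546348572, 0.07639274001121521), (0.2868647873401642, 0.28760331869125366), 168.2746124267578)
top 4557.5 ((0.662181556224823, -0.6393948197364807), 0.16144709289073944) ((0.6610919833183289, -0.6369872689247131), (0.2806810736656189, 0.3135242760181427), 111.90486907958984)
top 1962.0 ((0.6391726732254028, 0.9721940159797668), 0.1916259527206421) ((0.638107419013977, 0.9701763987541199), (0.06923948228359222, 0.5495615005493164), 89.82400512695312)
side 19 [282.1053 242.8947] [0.6635 0.1623 0.116 ]
side 6540.0 ((0.6045562028884888, 0.07904639840126038), 0.14482331275939941) ((0.6047961115837097, 0.07913222908973694), (0.2869541347026825, 0.288902223110199), 23.821510314941406)
```

```bash
python3 -m jog '[[-1,0.195,-0.144,0,0,0,0],[-1,0.195,-0.144,0,0,0,0],[-1,0.195,-0.144,0,0,0,0],[-1,0.195,-0.144,0,0,0,0],[-1,0.195,-0.144,0,0,0,0]]' 20
python3 -c "
from h import *
s,R=state();print(s['dq'],R)"
python3 -m jog '[[-1,0.195,-0.144,0,0,0,0],[-1,0.195,-0.144,0,0,0,0],[-1,0.195,-0.144,0,0,0,0],[-1,0.195,-0.144,0,0,0,0],[-1,0.195,-0.144,0,0,0,0]]'
python3 -m jog '[[-1,0.195,-0.144,0,0,0,0],[-1,0.195,-0.144,0,0,0,0],[-1,0.195,-0.144,0,0,0,0]]'
python3 -c "
from h import *
s,R=state();print(s['dq'])"
python3 -m jog '[[-1,0,0,0,0,0,0]]'
python3 -m jog '[[-1,0,0,0,0,0,0],[-1,0,0,0,0,0,0]]'
python3 -c "
from h import *
s,R=state();print(s['dq'],s['tcp_rot'])
for n in('top','side'):
  c=robot.capture(n); cv2.imwrite('pics/%s1.png'%n,cv2.resize(c['img'][100:320,180:420,::-1],None,fx=2.5,fy=2.5))"
```

```text
clock: 0.82
tool_pos: [0.397, -0.3821, 0.25]
tcp_rot: [0.985, 0.171, 0.0, 0.0]
force: [-0.6, -0.3, 1.0]
width: -0.0001
grasp_force: 0.0
[ 0.83935948 -0.23948144  0.2155135   0.00128115  0.02311382  0.83394804] [[ 9.41553628e-01  3.36863074e-01  1.84254897e-04]
 [ 3.36863098e-01 -9.41553631e-01 -1.17741301e-04]
 [ 1.33823171e-04  1.72928425e-04 -9.99999976e-01]]
clock: 1.45
tool_pos: [0.5659, -0.1303, 0.2501]
tcp_rot: [0.985, 0.171, 0.0, 0.0]
force: [0.6, -0.8, 0.2]
width: 0.0
grasp_force: 0.0
clock: 1.82
tool_pos: [0.6672, 0.0206, 0.2499]
tcp_rot: [0.985, 0.171, 0.0, 0.0]
force: [-0.1, -1.8, 0.4]
width: 0.0003
grasp_force: 0.0
[ 6.33914842e-01  5.79809188e-01 -6.11914770e-01  2.06428385e-04
  2.57406439e-02  6.32328640e-01]
clock: 1.95
tool_pos: [0.6676, 0.022, 0.2488]
tcp_rot: [0.985, 0.173, -0.001, -0.0]
force: [0.3, -0.2, -0.2]
width: -0.0001
grasp_force: 0.0
clock: 2.2
tool_pos: [0.666, 0.0177, 0.2503]
tcp_rot: [0.985, 0.17, 0.0, 0.0]
force: [-0.3, 0.3, 0.6]
width: 0.0001
grasp_force: 0.0
[-0.00423388 -0.00318475 -0.00135586  0.00076863 -0.00037032  0.00272358] [9.85357848e-01 1.70498948e-01 1.18835812e-04 8.00390124e-05]
```

View pics/side1.png

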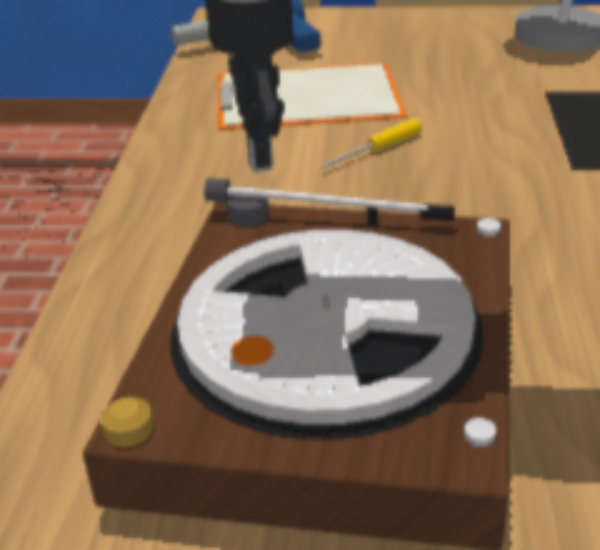

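View pics/top1.png

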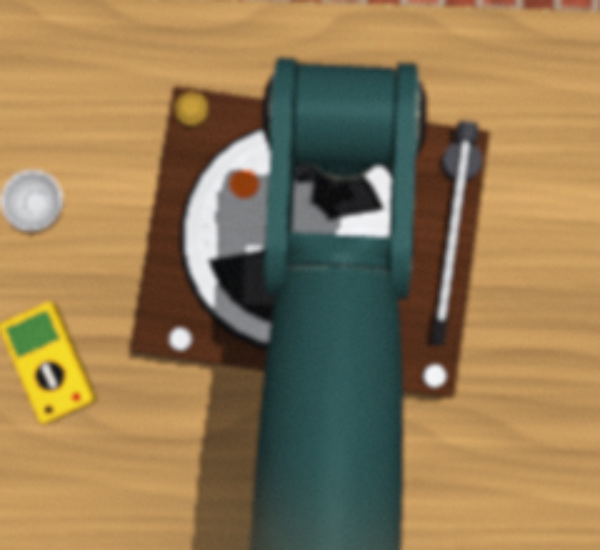

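The side crop shows the shut fingertips at (261,168), which is full-frame (284,167). The disc is at crop (252,350), now in shadow. The top view is largely covered by the arm.

```bash
cat >> h.py <<'E'
C=np.array([.604,.0775])
def orange(c):
    h=cv2.cvtColor(c["img"],cv2.COLOR_RGB2HSV); m=cv2.inRange(h,(3,170,60),(16,255,255))
    n,l,s,ce=cv2.connectedComponentsWithStats(m)
    out=[]
    for i in range(1,n):
        if s[i,4]<12: continue
        X=ray(c,ce[i],.116)[:2]; r=np.hypot(*(X-C))
        if .07<r<.12: out.append((int(s[i,4]),X.round(4),round(float(np.degrees(np.arctan2(*(X-C)[::-1]))),1),round(r,4)))
    return sorted(out,key=lambda o:-o[0])
def see(tag=None):
    for n in("side","top"):
        t=robot.get_state()["clock"]; c=robot.capture(n); print(round(float(t),3),n,orange(c))
E
python3 - <<'E'
from h import *
c=robot.capture("side")
for z in(.199,.212,.225,.231,.24): print(z,proj(c,[.666,.018,z]))
see()
# push plan, finger radius .088
s,R=state(); print(s["tool_pos"])
E
```

```text
0.199 [285.54066624 179.15898285]
0.212 [285.18247828 174.55435246]
0.225 [284.8184941  169.87520957]
0.231 [284.64850737 167.68997133]
0.24 [284.39112441 164.3812241 ]
2.35 side [(136, array([0.668 , 0.1518]), 49.2, np.float64(0.0981))]
2.4 top [(77, array([0.6672, 0.1464]), 47.5, np.float64(0.0935))]
[0.66624181 0.01810547 0.25024882]
```

```bash
cat >> h.py <<'E'
def P(a,r=.086): a=np.radians(a); return C+r*np.array([np.cos(a),np.sin(a)])
def rows(pts,start,zs=None):
    """pts: list of xy (world) successive targets; zs: z shifts down in m"""
    s,R=state(); p=np.array(start)
    for i,q in enumerate(pts):
        d=R.T@np.array([*(np.array(q)-p),-(zs[i] if zs else 0)]); p=np.array(q)
        print([-1]+[float(v) for v in (d/.25).round(3)]+[0,0,0])
E
python3 -m jog '[[-1,0,0,0.138,0,0,0],[-1,0,0,0.138,0,0,0],[-1,0,0,0.138,0,0,0],[-1,0,0,0.138,0,0,0],[-1,0,0,0,0,0,0]]'
python3 - <<'E'
from h import *
s,R=state(); print(s["tool_pos"],s["force"]); p=s["tool_pos"][:2]
a0=np.degrees(np.arctan2(*(p-C)[::-1]));print(a0)
a=[a0+x for x in(5,10,15)]
rows([P(x) for x in a],p)
E
```

```text
clock: 3.08
tool_pos: [0.6651, 0.0185, 0.1095]
tcp_rot: [0.985, 0.171, -0.002, -0.0]
force: [-0.3, 0.0, 0.8]
width: 0.0001
grasp_force: 0.0
[0.66514613 0.01850748 0.10949991] [-0.2967807   0.03758636  0.84334873]
-43.97302778632433
[-1, 0.028, -0.011, -0.0, 0, 0, 0]
[-1, 0.025, -0.017, -0.0, 0, 0, 0]
[-1, 0.023, -0.019, -0.0, 0, 0, 0]
```

```bash
python3 -m jog '[[-1,0.028,-0.011,0,0,0,0],[-1,0.025,-0.017,0,0,0,0],[-1,0.023,-0.019,0,0,0,0],[-1,0,0,0,0,0,0]]'
python3 - <<'E'
from h import *
s,R=state(); print(s["tool_pos"],s["force"]); p=s["tool_pos"][:2]
see()
a=np.degrees(np.arctan2(*(p-C)[::-1]));print(a)
L=[]
for w in (2.5,3.5,5,6.5,8,9.3,10.2,10.4,10.4,10.4): a+=w; L.append(P(a))
z=[0]*len(L)
a+=4; L.append(P(a)); z.append(.05)
rows(L,p,z); print("end",a,L[-1])
E
```

```text
clock: 3.58
tool_pos: [0.6807, 0.0369, 0.1124]
tcp_rot: [0.985, 0.171, 0.0, -0.0]
force: [0.1, -0.4, 0.3]
width: -0.0001
grasp_force: 0.0
[0.68071116 0.03686605 0.11236642] [ 0.10512001 -0.38864694  0.33124684]
3.575 side [(140, array([0.6685, 0.1517]), 49.0, np.float64(0.0983))]
3.625 top [(81, array([0.6671, 0.146 ]), 47.3, np.float64(0.0931))]
-27.91019739505892
[-1, 0.009, -0.013, -0.0, 0, 0, 0]
[-1, 0.014, -0.015, -0.0, 0, 0, 0]
[-1, 0.019, -0.023, -0.0, 0, 0, 0]
[-1, 0.021, -0.033, -0.0, 0, 0, 0]
[-1, 0.021, -0.043, -0.0, 0, 0, 0]
[-1, 0.017, -0.053, -0.0, 0, 0, 0]
[-1, 0.008, -0.061, -0.0, 0, 0, 0]
[-1, -0.003, -0.062, -0.0, 0, 0, 0]
[-1, -0.014, -0.061, -0.0, 0, 0, 0]
[-1, -0.025, -0.057, -0.0, 0, 0, 0]
[-1, -0.012, -0.021, 0.2, 0, 0, 0]
end 52.28980260494108 [0.65660344 0.14553586]
```

```bash
python3 -m jog '[[-1,0.009,-0.013,0,0,0,0],[-1,0.014,-0.015,0,0,0,0],[-1,0.019,-0.023,0,0,0,0],[-1,0.021,-0.033,0,0,0,0],[-1,0.021,-0.043,0,0,0,0]]'
python3 -m jog '[[-1,0.017,-0.053,0,0,0,0],[-1,0.008,-0.061,0,0,0,0],[-1,-0.003,-0.062,0,0,0,0],[-1,-0.014,-0.061,0,0,0,0],[-1,-0.025,-0.057,0,0,0,0]]'
python3 -m jog '[[-1,-0.012,-0.021,-0.2,0,0,0]]'
python3 - <<'E'
from h import *
see(); see()
s,R=state(); print(s["clock"],s["tool_pos"])
E
```

```text
clock: 4.3
tool_pos: [0.6896, 0.0739, 0.112]
tcp_rot: [0.985, 0.171, -0.0, -0.0]
force: [-0.2, 0.1, -0.5]
width: -0.0
grasp_force: 0.0
clock: 4.92
tool_pos: [0.6599, 0.1418, 0.112]
tcp_rot: [0.985, 0.171, -0.0, -0.0]
force: [-0.6, -0.9, -0.8]
width: 0.0001
grasp_force: 0.0
clock: 5.05
tool_pos: [0.6535, 0.1455, 0.1586]
tcp_rot: [0.985, 0.171, -0.003, 0.0]
force: [0.1, 0.6, 0.1]
width: 0.0003
grasp_force: 0.0
5.05 side [(137, array([0.5374, 0.149 ]), 133.0, np.float64(0.0977))]
5.1 top []
5.15 side [(127, array([0.5278, 0.1384]), 141.4, np.float64(0.0975))]
5.2 top []
5.25 [0.65594928 0.14524366 0.16323678]
```

```bash
cat >> h.py <<'E'
import json,os
from scipy.optimize import least_squares
Cs=np.array([.6047,.0795])
def model(p,t):
    th,w,I=p; a,b=.0005/I,.00094/I; ts=np.log(1+b*w/a)/b
    t=np.minimum(t,ts); return th+(w+a/b)*(1-np.exp(-b*t))/b-a/b*t
def look():
    t=float(robot.get_state()["clock"]); c=robot.capture("side"); o=orange(c); O=json.load(open("obs.json"))
    print(round(t,3),o)
    if o and o[0][0]>50:
        d=o[0][1]-Cs; O.append([t,float(np.arctan2(d[1],d[0]))]); json.dump(O,open("obs.json","w"))
def fit():
    O=np.array(json.load(open("obs.json"))); t=O[:,0]-5.05
    p0=[2.34,1.48,.012]
    # unwrap by prediction, in time order
    th=O[:,1].copy(); 
    for i in range(len(th)):
        if i>=2:
            pred=model(least_squares(lambda p:np.r_[(model(p,t[:i])-th[:i])/.01,(p[2]-.012)/.002],p0,x_scale=[1,1,.01]).x,t[i])
            th[i]+=2*np.pi*np.round((pred-th[i])/(2*np.pi))
    r=least_squares(lambda p:np.r_[(model(p,t)-th)/.01,(p[2]-.012)/.002],p0,x_scale=[1,1,.01])
    p=r.x; a,b=.0005/p[2],.00094/p[2]
    print("fit",p.round(4),"stop t",round(5.05+np.log(1+b*p[1]/a)/b,2),"res",np.degrees(model(p,t)-th)[-4:].round(1))
    return p
def follow(n,skip=0,zt=.172):
    p=fit(); s,R=state(); q=s["tool_pos"]; t0=s["clock"]
    th0=model(p,t0-5.05); D=C+.095*np.array([np.cos(th0),np.sin(th0)])
    print("t",t0,"err mm",((q[:2]-D)*1e3).round(1),"z",q[2].round(4))
    L=[]
    for k in range(1,n+1):
        th=model(p,t0+k/8-5.05); L.append(C+.095*np.array([np.cos(th),np.sin(th)]))
    if skip:
        for k in range(skip): L[k]=q[:2]+(L[skip-1]-q[:2])*(k+1)/skip
    rows(L,q[:2],[(zt-q[2])/n]*n)
E
sed -i 's/-(zs\[i\] if zs else 0)/(zs[i] if zs else 0)/;s/z shifts down/z shifts up/' h.py
echo '[[5.05,2.340],[5.15,2.489]]' > obs.json
python3 -c "
from h import *
follow(5,3)"
```

```text
fit [2.34   1.4979 0.012 ] stop t 22.15 res [0. 0.]
t 5.25 err mm [135.1  21.8] z 0.1632
[-1, -0.216, 0.023, -0.007, 0, 0, 0]
[-1, -0.216, 0.023, -0.007, 0, 0, 0]
[-1, -0.216, 0.023, -0.007, 0, 0, 0]
[-1, -0.015, 0.065, -0.007, 0, 0, 0]
[-1, -0.003, 0.065, -0.007, 0, 0, 0]
```

```bash
python3 -m jog '[[-1,-0.216,0.023,-0.007,0,0,0],[-1,-0.216,0.023,-0.007,0,0,0],[-1,-0.216,0.023,-0.007,0,0,0],[-1,-0.015,0.065,-0.007,0,0,0],[-1,-0.003,0.065,-0.007,0,0,0]]'|head -2
python3 -c "
from h import *
look();follow(5)
c=robot.capture('side');cv2.imwrite('pics/s2.png',cv2.resize(c['img'][150:300,220:400,::-1],None,fx=3,fy=3))"
```

```text
clock: 5.88
tool_pos: [0.5163, 0.0412, 0.1706]
5.875 [(102, array([0.5195, 0.0399]), -156.0, np.float64(0.0925))]
fit [2.3367 1.5685 0.0121] stop t 22.69 res [-0.2  0.2 -0. ]
t 5.925 err mm [-3.7  8.4] z 0.1707
[-1, 0.02, 0.102, -0.001, 0, 0, 0]
[-1, 0.028, 0.06, -0.001, 0, 0, 0]
[-1, 0.037, 0.054, -0.001, 0, 0, 0]
[-1, 0.045, 0.046, -0.001, 0, 0, 0]
[-1, 0.052, 0.037, -0.001, 0, 0, 0]
```

View pics/s2.png

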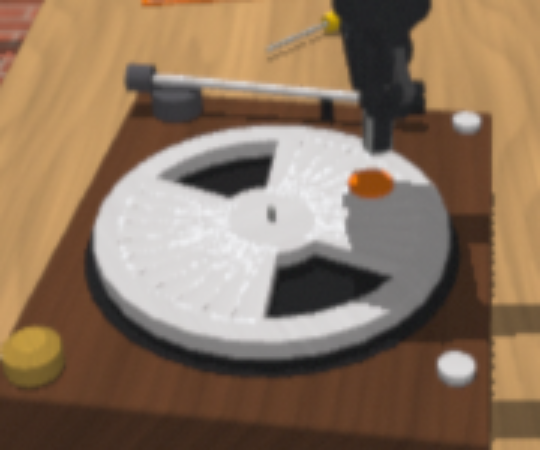

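The fingertips (375,150 in the crop) are just above the disc (371,183), which is fully visible. I'm now riding along.

```bash
python3 -c "
from h import *
look();follow(5)"
```

```text
5.975 [(93, array([0.5264, 0.0286]), -147.8, np.float64(0.0917))]
fit [2.3368 1.5677 0.0121] stop t 22.67 res [-0.2  0.2 -0.1  0. ]
t 6.025 err mm [-11.3  21.1] z 0.1702
[-1, 0.04, 0.156, -0.001, 0, 0, 0]
[-1, 0.035, 0.055, -0.001, 0, 0, 0]
[-1, 0.044, 0.048, -0.001, 0, 0, 0]
[-1, 0.05, 0.039, -0.001, 0, 0, 0]
[-1, 0.056, 0.03, -0.001, 0, 0, 0]
```

```bash
python3 -m jog '[[-1,0.04,0.156,-0.001,0,0,0],[-1,0.035,0.055,-0.001,0,0,0],[-1,0.044,0.048,-0.001,0,0,0],[-1,0.05,0.039,-0.001,0,0,0],[-1,0.056,0.03,-0.001,0,0,0]]'|head -2
python3 -c "
from h import *
look();follow(10)"
```

```text
clock: 6.65
tool_pos: [0.5977, -0.0161, 0.1719]
6.65 [(84, array([ 0.6003, -0.0124]), -92.3, np.float64(0.09))]
fit [2.3348 1.5692 0.0131] stop t 24.22 res [ 0.1  0.1  0.3 -0.3]
t 6.7 err mm [-6.5  1.2] z 0.1718
[-1, 0.084, 0.028, -0.0, 0, 0, 0]
[-1, 0.062, 0.005, -0.0, 0, 0, 0]
[-1, 0.061, -0.005, -0.0, 0, 0, 0]
[-1, 0.059, -0.015, -0.0, 0, 0, 0]
[-1, 0.055, -0.023, -0.0, 0, 0, 0]
[-1, 0.05, -0.031, -0.0, 0, 0, 0]
[-1, 0.044, -0.038, -0.0, 0, 0, 0]
[-1, 0.037, -0.044, -0.0, 0, 0, 0]
[-1, 0.03, -0.048, -0.0, 0, 0, 0]
[-1, 0.022, -0.052, -0.0, 0, 0, 0]
```

```bash
python3 -m jog '[[-1,0.084,0.028,0,0,0,0],[-1,0.062,0.005,0,0,0,0],[-1,0.061,-0.005,0,0,0,0],[-1,0.059,-0.015,0,0,0,0],[-1,0.055,-0.023,0,0,0,0]]'|head -2
python3 -m jog '[[-1,0.05,-0.031,0,0,0,0],[-1,0.044,-0.038,0,0,0,0],[-1,0.037,-0.044,0,0,0,0],[-1,0.03,-0.048,0,0,0,0],[-1,0.022,-0.052,0,0,0,0]]'|head -2
python3 -c "
from h import *
look();follow(10)"
```

```text
clock: 7.32
tool_pos: [0.6721, 0.0138, 0.172]
clock: 7.95
tool_pos: [0.6965, 0.0796, 0.172]
7.95 [(109, array([0.6993, 0.0785]), 0.6, np.float64(0.0953))]
fit [2.3348 1.5741 0.0124] stop t 23.17 res [ 0.2  0.3 -0.5  0.1]
t 8.0 err mm [-2.4 -1.1] z 0.172
[-1, 0.023, -0.054, 0.0, 0, 0, 0]
[-1, 0.004, -0.053, 0.0, 0, 0, 0]
[-1, -0.003, -0.053, 0.0, 0, 0, 0]
[-1, -0.01, -0.051, 0.0, 0, 0, 0]
[-1, -0.017, -0.049, 0.0, 0, 0, 0]
[-1, -0.023, -0.045, 0.0, 0, 0, 0]
[-1, -0.028, -0.041, 0.0, 0, 0, 0]
[-1, -0.033, -0.037, 0.0, 0, 0, 0]
[-1, -0.037, -0.032, 0.0, 0, 0, 0]
[-1, -0.04, -0.026, 0.0, 0, 0, 0]
```

```bash
python3 -m jog '[[-1,0.023,-0.054,0,0,0,0],[-1,0.004,-0.053,0,0,0,0],[-1,-0.003,-0.053,0,0,0,0],[-1,-0.01,-0.051,0,0,0,0],[-1,-0.017,-0.049,0,0,0,0]]'|head -2
python3 -m jog '[[-1,-0.023,-0.045,0,0,0,0],[-1,-0.028,-0.041,0,0,0,0],[-1,-0.033,-0.037,0,0,0,0],[-1,-0.037,-0.032,0,0,0,0],[-1,-0.04,-0.026,0,0,0,0]]'|head -2
python3 -c "
from h import *
look();follow(15)"
```

```text
clock: 8.62
tool_pos: [0.6733, 0.1403, 0.172]
clock: 9.25
tool_pos: [0.6199, 0.1688, 0.172]
9.25 [(149, array([0.6299, 0.1729]), 74.8, np.float64(0.0989))]
fit [2.329  1.5996 0.0109] stop t 21.08 res [ 0.8 -0.1 -1.1  0.5]
t 9.3 err mm [-4.5 -1.5] z 0.1721
[-1, -0.02, -0.02, 0.0, 0, 0, 0]
[-1, -0.041, -0.016, 0.0, 0, 0, 0]
[-1, -0.041, -0.011, 0.0, 0, 0, 0]
[-1, -0.042, -0.006, 0.0, 0, 0, 0]
[-1, -0.041, -0.002, 0.0, 0, 0, 0]
[-1, -0.041, 0.003, 0.0, 0, 0, 0]
[-1, -0.039, 0.007, 0.0, 0, 0, 0]
[-1, -0.038, 0.011, 0.0, 0, 0, 0]
[-1, -0.036, 0.014, 0.0, 0, 0, 0]
[-1, -0.034, 0.018, 0.0, 0, 0, 0]
[-1, -0.031, 0.02, 0.0, 0, 0, 0]
[-1, -0.028, 0.023, 0.0, 0, 0, 0]
[-1, -0.026, 0.025, 0.0, 0, 0, 0]
[-1, -0.023, 0.027, 0.0, 0, 0, 0]
[-1, -0.02, 0.028, 0.0, 0, 0, 0]
```

```bash
sed -i 's#/.01,(p\[2\]-.012)/.002#/.02,(p[2]-.012)/.003#g' h.py
python3 -m jog '[[-1,-0.02,-0.02,0,0,0,0],[-1,-0.041,-0.016,0,0,0,0],[-1,-0.041,-0.011,0,0,0,0],[-1,-0.042,-0.006,0,0,0,0],[-1,-0.041,-0.002,0,0,0,0]]'|head -2
python3 -c "
from h import *
look();follow(10)"
```

```text
clock: 9.93
tool_pos: [0.5718, 0.1657, 0.1721]
9.925 [(144, array([0.5736, 0.1719]), 107.9, np.float64(0.0992))]
fit [2.3264 1.6086 0.0105] stop t 20.61 res [ 0.1 -1.2 -0.3  0.6]
t 9.975 err mm [ 2.2 -0.3] z 0.1721
[-1, -0.047, -0.001, 0.0, 0, 0, 0]
[-1, -0.038, 0.007, 0.0, 0, 0, 0]
[-1, -0.037, 0.011, 0.0, 0, 0, 0]
[-1, -0.035, 0.014, 0.0, 0, 0, 0]
[-1, -0.033, 0.017, 0.0, 0, 0, 0]
[-1, -0.03, 0.02, 0.0, 0, 0, 0]
[-1, -0.028, 0.022, 0.0, 0, 0, 0]
[-1, -0.025, 0.024, 0.0, 0, 0, 0]
[-1, -0.022, 0.026, 0.0, 0, 0, 0]
[-1, -0.019, 0.027, 0.0, 0, 0, 0]
```

```bash
python3 -m jog '[[-1,-0.047,-0.001,0,0,0,0],[-1,-0.038,0.007,0,0,0,0],[-1,-0.037,0.011,0,0,0,0],[-1,-0.035,0.014,0,0,0,0],[-1,-0.033,0.017,0,0,0,0]]'|head -2
python3 -m jog '[[-1,-0.03,0.02,0,0,0,0],[-1,-0.028,0.022,0,0,0,0],[-1,-0.025,0.024,0,0,0,0],[-1,-0.022,0.026,0,0,0,0],[-1,-0.019,0.027,0,0,0,0]]'|head -2
python3 -c "
from h import *
look();follow(15)"
```

```text
clock: 10.6
tool_pos: [0.5315, 0.1381, 0.172]
clock: 11.22
tool_pos: [0.5126, 0.0996, 0.172]
11.225 [(116, array([0.5121, 0.1025]), 164.8, np.float64(0.0952))]
fit [2.3248 1.6129 0.0104] stop t 20.45 res [-1.2 -0.4  0.4  0.2]
t 11.275 err mm [1.5 2.2] z 0.172
[-1, -0.024, 0.034, 0.0, 0, 0, 0]
[-1, -0.013, 0.029, 0.0, 0, 0, 0]
[-1, -0.01, 0.029, 0.0, 0, 0, 0]
[-1, -0.008, 0.029, 0.0, 0, 0, 0]
[-1, -0.005, 0.029, 0.0, 0, 0, 0]
[-1, -0.003, 0.029, 0.0, 0, 0, 0]
[-1, -0.001, 0.029, 0.0, 0, 0, 0]
[-1, 0.001, 0.028, 0.0, 0, 0, 0]
[-1, 0.003, 0.027, 0.0, 0, 0, 0]
[-1, 0.005, 0.026, 0.0, 0, 0, 0]
[-1, 0.007, 0.025, 0.0, 0, 0, 0]
[-1, 0.008, 0.024, 0.0, 0, 0, 0]
[-1, 0.01, 0.023, 0.0, 0, 0, 0]
[-1, 0.011, 0.022, 0.0, 0, 0, 0]
[-1, 0.012, 0.021, 0.0, 0, 0, 0]
```

```bash
python3 -m jog '[[-1,-0.024,0.034,0,0,0,0],[-1,-0.013,0.029,0,0,0,0],[-1,-0.01,0.029,0,0,0,0],[-1,-0.008,0.029,0,0,0,0],[-1,-0.005,0.029,0,0,0,0]]'|head -2
python3 -m jog '[[-1,-0.003,0.029,0,0,0,0],[-1,-0.001,0.029,0,0,0,0],[-1,0.001,0.028,0,0,0,0],[-1,0.003,0.027,0,0,0,0],[-1,0.005,0.026,0,0,0,0]]'|head -2
python3 -c "
from h import *
look();follow(15)"
```

```text
clock: 11.9
tool_pos: [0.5113, 0.0593, 0.172]
clock: 12.52
tool_pos: [0.5244, 0.0271, 0.172]
12.525 [(97, array([0.5278, 0.0268]), -146.4, np.float64(0.0915))]
fit [2.3276 1.6063 0.0105] stop t 20.65 res [-0.4  0.5  0.8 -0.5]
t 12.575 err mm [-2.1  4.4] z 0.172
[-1, 0.01, 0.045, 0.0, 0, 0, 0]
[-1, 0.01, 0.024, 0.0, 0, 0, 0]
[-1, 0.011, 0.023, 0.0, 0, 0, 0]
[-1, 0.012, 0.021, 0.0, 0, 0, 0]
[-1, 0.013, 0.02, 0.0, 0, 0, 0]
[-1, 0.014, 0.019, 0.0, 0, 0, 0]
[-1, 0.015, 0.018, 0.0, 0, 0, 0]
[-1, 0.016, 0.016, 0.0, 0, 0, 0]
[-1, 0.016, 0.015, 0.0, 0, 0, 0]
[-1, 0.016, 0.014, 0.0, 0, 0, 0]
[-1, 0.017, 0.012, 0.0, 0, 0, 0]
[-1, 0.017, 0.011, 0.0, 0, 0, 0]
[-1, 0.017, 0.01, 0.0, 0, 0, 0]
[-1, 0.017, 0.009, 0.0, 0, 0, 0]
[-1, 0.017, 0.008, 0.0, 0, 0, 0]
```

```bash
python3 -m jog '[[-1,0.01,0.045,0,0,0,0],[-1,0.01,0.024,0,0,0,0],[-1,0.011,0.023,0,0,0,0],[-1,0.012,0.021,0,0,0,0],[-1,0.013,0.02,0,0,0,0]]'|head -2
python3 -m jog '[[-1,0.014,0.019,0,0,0,0],[-1,0.015,0.018,0,0,0,0],[-1,0.016,0.016,0,0,0,0],[-1,0.016,0.015,0,0,0,0],[-1,0.016,0.014,0,0,0,0]]'|head -2
python3 -c "
from h import *
look();follow(15)"
```

```text
clock: 13.2
tool_pos: [0.5488, 0.0007, 0.172]
clock: 13.82
tool_pos: [0.5739, -0.012, 0.172]
13.825 [(84, array([ 0.58  , -0.0089]), -105.5, np.float64(0.0897))]
fit [2.3323 1.5969 0.0107] stop t 20.9 res [ 0.5  1.3  0.6 -1. ]
t 13.875 err mm [-4.6  2. ] z 0.172
[-1, 0.032, 0.025, 0.0, 0, 0, 0]
[-1, 0.018, 0.01, -0.0, 0, 0, 0]
[-1, 0.018, 0.009, -0.0, 0, 0, 0]
[-1, 0.018, 0.008, -0.0, 0, 0, 0]
[-1, 0.018, 0.007, -0.0, 0, 0, 0]
[-1, 0.018, 0.006, -0.0, 0, 0, 0]
[-1, 0.018, 0.005, -0.0, 0, 0, 0]
[-1, 0.017, 0.004, -0.0, 0, 0, 0]
[-1, 0.017, 0.003, -0.0, 0, 0, 0]
[-1, 0.017, 0.002, -0.0, 0, 0, 0]
[-1, 0.016, 0.001, -0.0, 0, 0, 0]
[-1, 0.016, 0.001, -0.0, 0, 0, 0]
[-1, 0.015, 0.0, -0.0, 0, 0, 0]
[-1, 0.015, -0.001, -0.0, 0, 0, 0]
[-1, 0.015, -0.001, -0.0, 0, 0, 0]
```

```bash
python3 -m jog '[[-1,0.032,0.025,0,0,0,0],[-1,0.018,0.01,0,0,0,0],[-1,0.018,0.009,0,0,0,0],[-1,0.018,0.008,0,0,0,0],[-1,0.018,0.007,0,0,0,0]]'|head -2
python3 - <<'E'
import json,numpy as np
O=json.load(open("obs.json"))
for o in O: o[1]-=(.0007*np.sin(o[1])+.0025*np.cos(o[1]))/.0945
json.dump(O,open("obs.json","w"))
s=open("h.py").read().replace("Cs=np.array([.6047,.0795])","Cs=np.array([.604,.082]);C=np.array([.604,.0785])")
s=s.replace("th,w,I=p; a,b=.0005/I,.00094/I","th,w,a,b=p").replace("p0=[2.34,1.48,.012]","p0=[2.34,1.55,.044,.08]")
s=s.replace("(p[2]-.012)/.003","(p[2]-.044)/.015,(p[3]-.08)/.025").replace("p=r.x; a,b=.0005/p[2],.00094/p[2]","p=r.x; a,b=p[2:]").replace("[1,1,.01]","[1,1,.1,.1]")
open("h.py","w").write(s)
from h import *
look();follow(10)
E
```

```text
clock: 14.5
tool_pos: [0.6033, -0.017, 0.172]
14.5 [(84, array([ 0.6076, -0.0125]), -87.7, np.float64(0.0911))]
fit [2.3539 1.5856 0.0413 0.0899] stop t 21.66 res [ 0.1 -0.  -0.1 -0. ]
t 14.55 err mm [-5.9 -0.7] z 0.172
[-1, 0.042, 0.01, -0.0, 0, 0, 0]
[-1, 0.018, 0.004, -0.0, 0, 0, 0]
[-1, 0.018, 0.003, -0.0, 0, 0, 0]
[-1, 0.018, 0.002, -0.0, 0, 0, 0]
[-1, 0.017, 0.001, -0.0, 0, 0, 0]
[-1, 0.017, 0.0, -0.0, 0, 0, 0]
[-1, 0.017, -0.0, -0.0, 0, 0, 0]
[-1, 0.016, -0.001, -0.0, 0, 0, 0]
[-1, 0.016, -0.002, -0.0, 0, 0, 0]
[-1, 0.015, -0.002, -0.0, 0, 0, 0]
```

Residuals are now 0.1°, so the model is excellent.

```bash
python3 -m jog '[[-1,0.042,0.01,0,0,0,0],[-1,0.018,0.004,0,0,0,0],[-1,0.018,0.003,0,0,0,0],[-1,0.018,0.002,0,0,0,0],[-1,0.017,0.001,0,0,0,0]]'|head -2
python3 -m jog '[[-1,0.017,0,0,0,0,0],[-1,0.017,0,0,0,0,0],[-1,0.016,-0.001,0,0,0,0],[-1,0.016,-0.002,0,0,0,0],[-1,0.015,-0.002,0,0,0,0]]'|head -2
python3 -c "
from h import *
look();follow(20)"
```

```text
clock: 15.18
tool_pos: [0.6315, -0.0121, 0.172]
clock: 15.8
tool_pos: [0.6502, -0.0041, 0.172]
15.8 [(86, array([ 0.6503, -0.0013]), -59.9, np.float64(0.0922))]
fit [2.354  1.585  0.0423 0.0889] stop t 21.53 res [-0.  -0.2 -0.1  0.1]
t 15.85 err mm [-1.2 -0.2] z 0.172
[-1, 0.019, -0.002, -0.0, 0, 0, 0]
[-1, 0.014, -0.003, -0.0, 0, 0, 0]
[-1, 0.013, -0.004, -0.0, 0, 0, 0]
[-1, 0.013, -0.004, -0.0, 0, 0, 0]
[-1, 0.012, -0.004, -0.0, 0, 0, 0]
[-1, 0.012, -0.005, -0.0, 0, 0, 0]
[-1, 0.011, -0.005, -0.0, 0, 0, 0]
[-1, 0.011, -0.005, -0.0, 0, 0, 0]
[-1, 0.01, -0.005, -0.0, 0, 0, 0]
[-1, 0.01, -0.005, -0.0, 0, 0, 0]
[-1, 0.009, -0.005, -0.0, 0, 0, 0]
[-1, 0.009, -0.006, -0.0, 0, 0, 0]
[-1, 0.008, -0.006, -0.0, 0, 0, 0]
[-1, 0.008, -0.006, -0.0, 0, 0, 0]
[-1, 0.007, -0.006, -0.0, 0, 0, 0]
[-1, 0.007, -0.005, -0.0, 0, 0, 0]
[-1, 0.007, -0.005, -0.0, 0, 0, 0]
[-1, 0.006, -0.005, -0.0, 0, 0, 0]
[-1, 0.006, -0.005, -0.0, 0, 0, 0]
[-1, 0.006, -0.005, -0.0, 0, 0, 0]
```

```bash
python3 -m jog '[[-1,0.019,-0.002,0,0,0,0],[-1,0.014,-0.003,0,0,0,0],[-1,0.013,-0.004,0,0,0,0],[-1,0.013,-0.004,0,0,0,0],[-1,0.012,-0.004,0,0,0,0]]'|head -2
python3 -m jog '[[-1,0.012,-0.005,0,0,0,0],[-1,0.011,-0.005,0,0,0,0],[-1,0.011,-0.005,0,0,0,0],[-1,0.01,-0.005,0,0,0,0],[-1,0.01,-0.005,0,0,0,0]]'|head -2
python3 -m jog '[[-1,0.009,-0.005,0,0,0,0],[-1,0.009,-0.006,0,0,0,0],[-1,0.008,-0.006,0,0,0,0],[-1,0.008,-0.006,0,0,0,0],[-1,0.007,-0.006,0,0,0,0]]'|head -2
python3 -c "
from h import *
look();follow(25)"
```

```text
clock: 16.48
tool_pos: [0.6654, 0.006, 0.172]
clock: 17.1
tool_pos: [0.6759, 0.0164, 0.172]
clock: 17.73
tool_pos: [0.6831, 0.0267, 0.172]
17.725 [(93, array([0.6834, 0.0298]), -31.5, np.float64(0.0932))]
fit [2.3543 1.5842 0.0431 0.0881] stop t 21.45 res [-0.2 -0.1  0.   0.1]
t 17.775 err mm [-0.8 -0.3] z 0.172
[-1, 0.01, -0.005, 0.0, 0, 0, 0]
[-1, 0.006, -0.005, 0.0, 0, 0, 0]
[-1, 0.006, -0.005, 0.0, 0, 0, 0]
[-1, 0.006, -0.005, 0.0, 0, 0, 0]
[-1, 0.005, -0.005, 0.0, 0, 0, 0]
[-1, 0.005, -0.005, 0.0, 0, 0, 0]
[-1, 0.005, -0.005, 0.0, 0, 0, 0]
[-1, 0.004, -0.005, 0.0, 0, 0, 0]
[-1, 0.004, -0.004, 0.0, 0, 0, 0]
[-1, 0.004, -0.004, 0.0, 0, 0, 0]
[-1, 0.004, -0.004, -0.0, 0, 0, 0]
[-1, 0.003, -0.004, -0.0, 0, 0, 0]
[-1, 0.003, -0.004, -0.0, 0, 0, 0]
[-1, 0.003, -0.003, -0.0, 0, 0, 0]
[-1, 0.003, -0.003, -0.0, 0, 0, 0]
[-1, 0.002, -0.003, -0.0, 0, 0, 0]
[-1, 0.002, -0.003, -0.0, 0, 0, 0]
[-1, 0.002, -0.003, -0.0, 0, 0, 0]
[-1, 0.002, -0.002, -0.0, 0, 0, 0]
[-1, 0.002, -0.002, -0.0, 0, 0, 0]
[-1, 0.001, -0.002, -0.0, 0, 0, 0]
[-1, 0.001, -0.002, -0.0, 0, 0, 0]
[-1, 0.001, -0.002, -0.0, 0, 0, 0]
[-1, 0.001, -0.001, -0.0, 0, 0, 0]
[-1, 0.001, -0.001, -0.0, 0, 0, 0]
```

```bash
python3 -m jog '[[-1,0.01,-0.005,0,0,0,0],[-1,0.006,-0.005,0,0,0,0],[-1,0.006,-0.005,0,0,0,0],[-1,0.006,-0.005,0,0,0,0],[-1,0.005,-0.005,0,0,0,0]]'|head -2
python3 -m jog '[[-1,0.005,-0.005,0,0,0,0],[-1,0.005,-0.005,0,0,0,0],[-1,0.004,-0.005,0,0,0,0],[-1,0.004,-0.004,0,0,0,0],[-1,0.004,-0.004,0,0,0,0]]'|head -2
python3 -m jog '[[-1,0.004,-0.004,0,0,0,0],[-1,0.003,-0.004,0,0,0,0],[-1,0.003,-0.004,0,0,0,0],[-1,0.003,-0.003,0,0,0,0],[-1,0.003,-0.003,0,0,0,0]]'|head -2
python3 -m jog '[[-1,0.002,-0.003,0,0,0,0],[-1,0.002,-0.003,0,0,0,0],[-1,0.002,-0.003,0,0,0,0],[-1,0.002,-0.002,0,0,0,0],[-1,0.002,-0.002,0,0,0,0]]'|head -2
python3 -c "
from h import *
look();follow(10)"
```

```text
clock: 18.4
tool_pos: [0.6887, 0.0353, 0.172]
clock: 19.02
tool_pos: [0.692, 0.0425, 0.172]
clock: 19.65
tool_pos: [0.6942, 0.0481, 0.172]
clock: 20.27
tool_pos: [0.6955, 0.052, 0.172]
20.275 [(99, array([0.6956, 0.0549]), -14.5, np.float64(0.0946))]
fit [2.3549 1.5829 0.0438 0.0872] stop t 21.37 res [-0.1 -0.  -0.1  0.1]
t 20.325 err mm [0.3 0.1] z 0.172
[-1, 0.0, -0.002, 0.0, 0, 0, 0]
[-1, 0.001, -0.002, 0.0, 0, 0, 0]
[-1, 0.001, -0.001, 0.0, 0, 0, 0]
[-1, 0.001, -0.001, 0.0, 0, 0, 0]
[-1, 0.001, -0.001, 0.0, 0, 0, 0]
[-1, 0.0, -0.001, 0.0, 0, 0, 0]
[-1, 0.0, -0.0, 0.0, 0, 0, 0]
[-1, 0.0, -0.0, 0.0, 0, 0, 0]
[-1, 0.0, -0.0, 0.0, 0, 0, 0]
[-1, -0.0, 0.0, 0.0, 0, 0, 0]
```

```bash
python3 -m jog '[[-1,0,-0.002,0,0,0,0],[-1,0.001,-0.002,0,0,0,0],[-1,0.001,-0.001,0,0,0,0],[-1,0.001,-0.001,0,0,0,0],[-1,0.001,-0.001,0,0,0,0]]'|head -2
python3 -m jog '[[-1,0,-0.001,0,0,0,0],[-1,0,0,0,0,0,0],[-1,0,0,0,0,0,0],[-1,0,0,0,0,0,0],[-1,0,0,0,0,0,0]]'|head -2
python3 -c "
from h import *
look()"
for i in 1 2 3; do python3 -m jog '[[-1,0,0,0,0,0,0],[-1,0,0,0,0,0,0],[-1,0,0,0,0,0,0],[-1,0,0,0,0,0,0],[-1,0,0,0,0,0,0]]'|head -1; done
python3 -c "
from h import *
look();print(state()[0]['tool_pos'],state()[0]['force'])
c=robot.capture('side');cv2.imwrite('pics/s3.png',cv2.resize(c['img'][150:320,200:400,::-1],None,fx=3,fy=3))"
```

```text
clock: 20.95
tool_pos: [0.6958, 0.0539, 0.172]
clock: 21.58
tool_pos: [0.6957, 0.0541, 0.172]
21.575 [(101, array([0.696, 0.058]), -12.6, np.float64(0.0942))]
clock: 22.25
clock: 22.88
clock: 23.5
23.5 [(102, array([0.6958, 0.0579]), -12.7, np.float64(0.0941))]
[0.69570871 0.05416895 0.17202274] [-0.10772779  0.13985927  0.59483371]
```

View pics/s3.png

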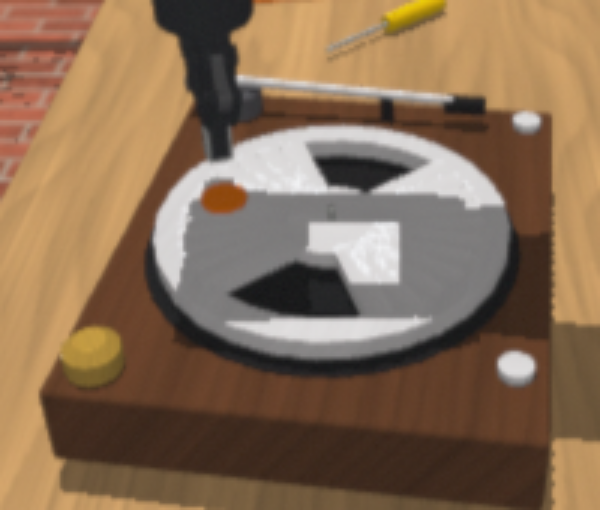

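The platter is at rest: the disc (224,197 in the crop) has not moved between 21.6 s and 23.5 s. The fingertips (218,158) hover above it, and the puck and screwdriver have not moved.

```bash
python3 -c "
from workcell import robot
print(robot.close_job())"
```

```text
the job is handed in; nothing more can be done
None
```

The platter was pushed to about a quarter turn a second (1.58 rad/s) and let go; the fingertips caught the orange disc after about 0.8 s and rode about 35 mm above it until it ran down to rest at about 21.4 s. They drifted up to about 1 cm off centre, once perhaps 2 cm by the model just after catching up during an extra camera look; the job was handed in hovering over the disc, touching nothing.

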